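Make up two clamping kits for the mill

ROBOT

A 6-joint arm with a two-finger parallel gripper is mounted at the origin on the work surface. World frame = base frame: x ahead of the robot, y to its left, z up, the work surface at z = 0. Lengths are in mm, angles in degrees, forces in N, time in s.
With the tool pointing down it reaches from about 300 to 850 mm from the base axis. Payload 4.2 kg.
Tool frame: the origin (TCP) lies midway between the tips of the shut fingers; the grasp point (between the pads) lies 19 mm behind it (env.grasp_offset is the distance from the TCP to the grasp point, in mm); z points along the fingers, y is the line along which they close (so a half turn about z gives the same grasp; the last joint's range is limited). The gripper opens to 91 mm and grips with 3 to 60 N. Pads are 32 mm wide; open, the fingers measure 118 mm over their backs; the gripper's body (76 mm by 178 mm) begins 60 mm behind the grasp point.
Start: joints at [75.057, 18.312, 89.639, -0, 72.044, -1.146], TCP at [137.127, 558.426, 213.976] pointing down, gripper open.
Joint ranges: [-177.97, 177.97], [-48.28, 115.42], [12.27, 149.76], [-77.06, 257.06], [2.81, 150.46], [-146.56, 146.56]. Speed limits (degrees/s): [147.25, 147.25, 180, 180, 180, 180].

INTERFACE

Orientations are given as [roll, pitch, yaw] about the fixed x, y, z axes, in that order (R = Rz(yaw) Ry(pitch) Rx(roll)).
In Python, from workcell import env, optics gives the robot as it stands. The module is installed in compiled form; this text tells all that it offers.
- The arm moves only by the tool send_rows, never from a script. Its argument "targets" is a list that holds one entry, the list of rows, each a list of 7 numbers: the turn, a rotation vector about the world's x, y, z scaled (see below), then the shift along the world's x, y, z scaled (see below), then the closure, from -1 (fully open) to 1 (shut). In form: [[[rx, ry, rz, x, y, z, gripper], ...]]. A call has 1 to 12 rows; each row shifts and turns the commanded pose from where the row before left it; what a row does not reach is not made up. The controller multiplies each number of a shift by 0.2 m and each number of a turn by pi/2 rad. A row lasts 1/10 s, in which the tool goes at most 50 mm and 8.59 degrees, less where a joint would pass 70% of its speed; a pose out of reach is approached as far as the arm can. A call with a number of a shift or a turn outside -1 to 1 is refused whole. A call with a gripper value outside its range is refused whole. The fingers move at their own pace and stop on an object; "grip_force" is the grip in N (left out, the last holds). Time passes only in rows, so rows that do not move let the fingers close. It gives the time, the measured TCP pose, the force, the opening and the grip force at its end, in the units of the state.
- env.state(): the state, without advancing time (a new reading comes with each control period).
- optics.grab_frame(name): name is "side" or "top"; returns (picture, depth): 480x640x3 uint8, red, green, blue; 480x640 float32, mm along the optical axis (not along the pixel's ray), 0 where there is no reading.
- optics.camera_info(name): a dict with "camera_matrix" (3x3 intrinsics, pixels), "k1" (the pictures are not rectified: a ray, as slopes to the right and down, at radius r is drawn at 1 + k1 r^2 times it, then the intrinsics apply), "R" (3x3) and "t" (3): a world point X has camera coordinates R X + t. Camera axes: x right, y down, z forward; pixel columns grow to the right and rows downward; lengths in mm; the calibration is good to about 2 mm. A picture is of the moment at which its call begins. camera_info takes no time and is no camera call.
- env.job_done(): hands the job in; it is judged then, once.
Trained networks look in the newest picture that a camera, given by its name, has taken for a name from the list of things; names that differ only in an ending like _2 or _b are one class to them, and where a whole thing is asked for, a point or a joint stands for the part that bears it (a point fixed in the world has none). Each returns a list of dicts, best first, with "conf" (0 to 1); they miss things now and then, are a little off and sometimes report something else, mostly with a low value. They report only what shows in the picture. A call takes as long as a camera call. They do not tell look-alikes from the thing itself.
- optics.silhouettes(camera, name): "mask" (480x640 bool, what is visible of it) and "at" ([column, row] in pixels, amid what is visible of it).
- optics.place_of(camera, name): "at" ([column, row] in pixels: a listed point, or the origin of a listed thing).
The state is a dict: "time_s": time; "qpos": joint angles; "qvel": joint speeds; "effort": joint torques, N m; "ee_pos": TCP position; "ee_rot": TCP orientation; "force": force on the tool from outside, world axes, zero at the start; "torque": the same for the moment, N m; "gripper_width": finger opening in mm; "gripper_force": force on a finger pad.
Only numpy, scipy, OpenCV 4.12 (cv2) and the standard library are available. Lean on these libraries where they do the work, as an engineer would, in place of code of your own. Each camera call takes 0.05 s, during which the arm holds its last target. There are 200 camera calls.

TASK

Make up the two clamping kits from the parts on the bench: the green step block, the brass bush and the long dark hexagon nut go in the red tray, the bright steel bush and the flanged nut in the blue tray, one part to a compartment (whichever one), each standing upright flat on the compartment's floor. Finish the red kit before you put anything in the blue tray. Leave the black bush and the yellow jack where they are.

Things in the scene. Friction and masses are not known exactly. Their poses are not given: they have to be found in the camera images.
- red_tray: Red steel tray fixed to the bench, 232 mm (its x) by 74 mm (its y), 15 mm high in all; walls, dividers and floor 4 mm thick. Three compartments in a row along x, each 72 mm (x) by 66 mm (y) inside, centred at x = -76, 0 and +76 mm, y = 0. Origin: centre of the underside, on the bench; z up. The two trays change sides.
- blue_tray: Blue steel tray fixed to the bench, 156 mm (its x) by 74 mm (its y), 15 mm high in all; walls, dividers and floor 4 mm thick. Two compartments in a row along x, each 72 mm (x) by 66 mm (y) inside, centred at x = -38 and +38 mm, y = 0. Origin: centre of the underside, on the bench; z up. The two trays change sides.
- step_block: Green staircase-shaped step block, footprint 52 mm (its x) by 30 mm (its y). Four 13 mm steps rise towards +x: 12, 22, 32 and 42 mm tall. Origin: centre of the underside; z up. Centre of mass 6 mm towards +x: grip it there, across its width. About 0.32 kg. It fits a compartment with its x along the tray's x, either way round.
- brass_bush: Yellow brass plain bush: upright round tube, 40 mm outside diameter, 24 mm bore, 40 mm tall. Origin: centre of the underside; z along the bore, up. About 0.27 kg.
- long_nut: Dark grey steel long hexagon nut standing on end: 32 mm across the flats, 55 mm tall, with a black bore mark on top. Origin: centre of the underside; z up; x is square to one pair of flats (flats repeat every 60 degrees). About 0.29 kg.
- steel_bush: Bright silver-grey steel plain bush: upright round tube, 40 mm outside diameter, 24 mm bore, 40 mm tall. Origin: centre of the underside; z along the bore, up. About 0.25 kg.
- flange_nut: Bright steel flanged nut, flange down: round flange 46 mm in diameter and 8 mm thick, above it a hexagon 30 mm across the flats up to 34 mm above the underside; black bore mark on top. Origin: centre of the underside; z up; x is square to one pair of flats (flats repeat every 60 degrees). About 0.17 kg.
- black_bush: Black plastic plain bush: upright round tube, 40 mm outside diameter, 24 mm bore, 40 mm tall. Origin: centre of the underside; z along the bore, up. Not wanted: leave it.
- jack: Small machinist's screw jack: yellow cone 48 mm across at the foot, with a steel screw and round steel pad on top, 55 mm tall in all. Origin: centre of the underside. Not wanted: leave it.
Mind the look-alikes: they are no part of the job. Leave any pink or purple look-alike of the flange_nut alone. What is shaped like the long_nut but pink is not meant.

How it is judged (in metres and radians):
On the way, in this order (a step that is already met when the one before it is completed fails the run):
1. the red kit is complete: step block, brass bush and long nut stand in the red tray, one to a compartment, let go (x of step_block in the frame of red_tray between -0.11 and 0.11 m and y of step_block in the frame of red_tray between -0.03 and 0.03 m and z of step_block in the frame of red_tray between 0 and 0.009 m and angle between each of step_block, brass_bush, long_nut's own z axis and vertical below 0.12 rad and x of brass_bush in the frame of red_tray between -0.11 and 0.11 m and y of brass_bush in the frame of red_tray between -0.03 and 0.03 m and z of brass_bush in the frame of red_tray between 0 and 0.009 m and x of long_nut in the frame of red_tray between -0.11 and 0.11 m and y of long_nut in the frame of red_tray between -0.03 and 0.03 m and z of long_nut in the frame of red_tray between 0 and 0.009 m and (x of step_block in the frame of red_tray between -0.112 and -0.04 m or x of brass_bush in the frame of red_tray between -0.112 and -0.04 m or x of long_nut in the frame of red_tray between -0.112 and -0.04 m) and (x of step_block in the frame of red_tray between -0.036 and 0.036 m or x of brass_bush in the frame of red_tray between -0.036 and 0.036 m or x of long_nut in the frame of red_tray between -0.036 and 0.036 m) and (x of step_block in the frame of red_tray between 0.04 and 0.112 m or x of brass_bush in the frame of red_tray between 0.04 and 0.112 m or x of long_nut in the frame of red_tray between 0.04 and 0.112 m) and contact force between the fingers and step_block below 0.3 N and contact force between the fingers and brass_bush below 0.3 N and contact force between the fingers and long_nut below 0.3 N), for 0.2 s.
2. after that, a part of the blue kit is put in the blue tray (((x of steel_bush in the frame of blue_tray between -0.072 and 0.072 m and y of steel_bush in the frame of blue_tray between -0.03 and 0.03 m and z of steel_bush in the frame of blue_tray between 0 and 0.009 m and angle between steel_bush's own z axis and vertical below 0.12 rad) or (x of flange_nut in the frame of blue_tray between -0.072 and 0.072 m and y of flange_nut in the frame of blue_tray between -0.03 and 0.03 m and z of flange_nut in the frame of blue_tray between 0 and 0.009 m and angle between flange_nut's own z axis and vertical below 0.12 rad))), for 0.2 s.
At the end, for the whole second after the job is handed in: Step block, brass bush and long nut stand in the red tray, steel bush and flanged nut in the blue tray, each in a compartment of its own, upright within 0.12 rad, its underside on the compartment floor (within 5 mm), at rest (below 0.02 m/s) (x of step_block in the frame of red_tray between -0.11 and 0.11 m and y of step_block in the frame of red_tray between -0.03 and 0.03 m and z of step_block in the frame of red_tray between 0 and 0.009 m and angle between each of step_block, brass_bush, long_nut, steel_bush, flange_nut's own z axis and vertical below 0.12 rad and x of brass_bush in the frame of red_tray between -0.11 and 0.11 m and y of brass_bush in the frame of red_tray between -0.03 and 0.03 m and z of brass_bush in the frame of red_tray between 0 and 0.009 m and x of long_nut in the frame of red_tray between -0.11 and 0.11 m and y of long_nut in the frame of red_tray between -0.03 and 0.03 m and z of long_nut in the frame of red_tray between 0 and 0.009 m and (x of step_block in the frame of red_tray between -0.112 and -0.04 m or x of brass_bush in the frame of red_tray between -0.112 and -0.04 m or x of long_nut in the frame of red_tray between -0.112 and -0.04 m) and (x of step_block in the frame of red_tray between -0.036 and 0.036 m or x of brass_bush in the frame of red_tray between -0.036 and 0.036 m or x of long_nut in the frame of red_tray between -0.036 and 0.036 m) and (x of step_block in the frame of red_tray between 0.04 and 0.112 m or x of brass_bush in the frame of red_tray between 0.04 and 0.112 m or x of long_nut in the frame of red_tray between 0.04 and 0.112 m) and x of steel_bush in the frame of blue_tray between -0.072 and 0.072 m and y of steel_bush in the frame of blue_tray between -0.03 and 0.03 m and z of steel_bush in the frame of blue_tray between 0 and 0.009 m and x of flange_nut in the frame of blue_tray between -0.072 and 0.072 m and y of flange_nut in the frame of blue_tray between -0.03 and 0.03 m and z of flange_nut in the frame of blue_tray between 0 and 0.009 m and (x of steel_bush in the frame of blue_tray between -0.074 and -0.002 m or x of flange_nut in the frame of blue_tray between -0.074 and -0.002 m) and (x of steel_bush in the frame of blue_tray between 0.002 and 0.074 m or x of flange_nut in the frame of blue_tray between 0.002 and 0.074 m) and linear speed of each of step_block, brass_bush, long_nut, steel_bush, flange_nut below 0.02 m/s); the robot touches nothing.
It fails at once if the black bush is moved by more than 20 mm (distance of black_bush from where it was at the start of the episode above 0.02 m).
It fails at once if the jack is moved by more than 20 mm (distance of jack from where it was at the start of the episode above 0.02 m).
It also fails if it takes over 128 s, if anything falls off the work surface, if the arm or the gripper's body presses on something with over 40 N, if the wrist force passes 120 N, or if a joint passes its speed limit or range.

## Working session

There is one attempt and no reset: what is moved stays moved. The work goes in short steps, Python scripts to look and compute and a tool call to move; the robot and the scene stay as the last step left them, time stands still between calls to the robot, and variables do not carry over. Pictures are saved under pics/ and viewed, at most 14 in all, crops included, and the job is handed in when it is done.

Besides the shell and the picture viewer there is one more tool, called after "Call:" as a command line: name --argument value ..., lists and objects as JSON in quotes. send_rows: Moves the arm, as the interface text tells. Its arguments: {"type":"object","properties":{"targets":{"type":"array"},"grip_force":{"type":"number"}},"required":["targets"]}

```bash
mkdir -p pics
cat > h.py <<'E'
import numpy as np, cv2
from workcell import env, optics
def save(n,f):
    cv2.imwrite(f'pics/{f}.png',cv2.cvtColor(n,cv2.COLOR_RGB2BGR))
def cam(n):
    c=optics.camera_info(n);K=np.array(c['camera_matrix'],float);return K,c['k1'],np.array(c['R'],float),np.array(c['t'],float).ravel()
def rays(n,uv):
    K,k1,R,t=cam(n);uv=np.asarray(uv,float).reshape(-1,2)
    d=np.c_[(uv[:,0]-K[0,2])/K[0,0],(uv[:,1]-K[1,2])/K[1,1]]
    u=d.copy()
    for _ in range(15):u=d/(1+k1*(u**2).sum(1,keepdims=True))
    return np.c_[u,np.ones(len(u))]
def atz(n,uv,z):
    K,k1,R,t=cam(n);r=rays(n,uv)@R;o=-R.T@t
    s=(z-o[2])/r[:,2];return o+r*s[:,None]
def world(n,uv,dep):
    K,k1,R,t=cam(n);return (rays(n,uv)*np.asarray(dep).reshape(-1,1)-t)@R
def cloud(n,depth):
    v,u=np.mgrid[:480,:640];return world(n,np.c_[u.ravel(),v.ravel()],depth.ravel()).reshape(480,640,3)
E
python3 - <<'E'
from h import *
for n in('top','side'):
    p,d=optics.grab_frame(n);save(p,n+'0');np.savez(n+'0.npz',p=p,d=d)
    K,k1,R,t=cam(n);print(n,K.tolist(),k1,(-R.T@t).round(),R[2].round(2))
    for o in 'red_tray blue_tray step_block brass_bush long_nut steel_bush flange_nut black_bush jack'.split():
        print(o,[(np.round(a['at']).tolist(),round(a['conf'],2),atz(n,a['at'],0).round()[0].tolist()) for a in optics.place_of(n,o)])
print(env.state())
E
```

```text
top [[436.4626801121839, 0.0, 315.05257560902584], [0.0, 436.4626801121839, 236.30110801920858], [0.0, 0.0, 1.0]] -0.009702712243333422 [452.   1. 724.] [ 0.14  0.01 -0.99]
red_tray []
blue_tray [([499.0, 271.0], 0.63, [507.0, -299.0, 0.0])]
step_block [([395.0, 235.0], 0.67, [564.0, -127.0, 0.0])]
brass_bush [([387.0, 311.0], 0.86, [438.0, -114.0, 0.0]), ([395.0, 237.0], 0.29, [560.0, -127.0, 0.0])]
long_nut [([243.0, 302.0], 0.77, [446.0, 123.0, 0.0]), ([229.0, 348.0], 0.58, [372.0, 142.0, 0.0])]
steel_bush [([254.0, 168.0], 0.95, [674.0, 114.0, 0.0]), ([398.0, 235.0], 0.68, [564.0, -132.0, 0.0])]
flange_nut [([394.0, 169.0], 0.93, [678.0, -124.0, 0.0]), ([445.0, 170.0], 0.78, [678.0, -212.0, 0.0]), ([341.0, 160.0], 0.58, [692.0, -34.0, 0.0]), ([396.0, 237.0], 0.43, [561.0, -129.0, 0.0])]
black_bush [([249.0, 230.0], 0.75, [566.0, 118.0, 0.0])]
jack [([323.0, 235.0], 0.62, [561.0, -7.0, 0.0])]
side [[508.1891270778522, 0.0, 318.2123426636036], [0.0, 508.1891270778522, 240.7609914834794], [0.0, 0.0, 1.0]] -0.14726152053665229 [ 499. -871.  618.] [ 0.03  0.84 -0.54]
red_tray [([293.0
[... 689 characters left out ...]
0.93, [564.0, -8.0, -0.0])]
{'time_s': 1.0, 'qpos': array([ 7.50572314e+01,  1.83105707e+01,  8.96396489e+01, -3.67455520e-04,
        7.20440121e+01, -1.14508266e+00]), 'qvel': array([ 0.02602426, -0.01390736,  0.00681691,  0.02162971, -0.10780258,
        0.09386515]), 'effort': array([ 3.00179254e-04, -4.12365425e+01, -2.32232362e+01,  7.28146895e-02,
        3.76739691e-02,  2.03798476e-05]), 'ee_pos': array([137.12966585, 558.41825969, 213.98485863]), 'ee_rot': array([1.79994240e+02, 4.64775070e-04, 1.66202427e+02]), 'force': array([-0.21773696,  0.06657566,  0.42771866]), 'torque': array([ 0.02592682,  0.01448238, -0.01182083]), 'gripper_force': 0.0, 'gripper_width': 91.35023983324547}
```

View pics/top0.png

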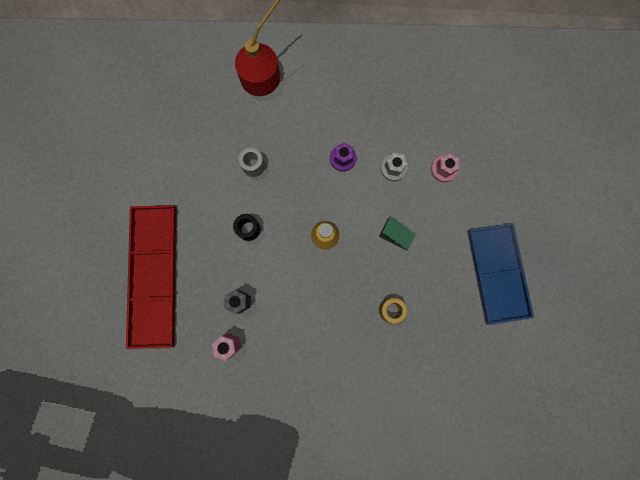

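View pics/side0.png

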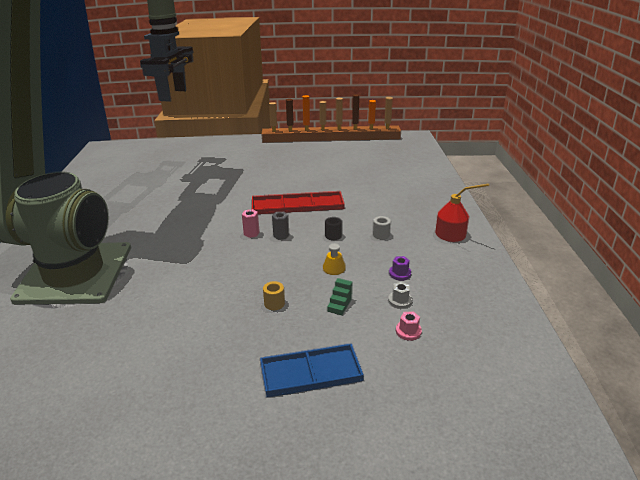

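Candidates in the top picture:
- Long nut: dark (237,302) or pink (224,348). Choose the dark one.
- Flange nut: steel (395,165), purple (343,156) or pink (446,167). Choose the steel one.
- Bushes: silver (251,160), black (247,227) and brass (394,311).
- Step block: green (398,234), the only one.

Next I measure poses and check the choices in one crop.

Run:
```python
from h import *
z=np.load('top0.npz');p,d=z['p'],z['d'];C=cloud('top',d);C[d==0]=np.nan
def blob(c,r,zlo,zhi):
    m=(np.hypot(C[...,0]-c[0],C[...,1]-c[1])<r)&(C[...,2]>zlo)&(C[...,2]<zhi);return C[m]
ap={'steel':(678,112,40),'black':(564,115,40),'longn':(446,124,55),'jack':(562,-7,55),'brass':(437,-115,40),'flange':(677,-126,34),'purple':(692,-34,34),'pinkf':(676,-213,34),'pinkl':(376,143,55),'step':(564,-130,0)}
for n,(x,y,h) in ap.items():
    if n=='step':
        for a,b in((7,17),(17,27),(27,37),(37,47),(6,50)):
            q=blob((x,y),45,a,b);r=cv2.minAreaRect(q[:,:2].astype(np.float32));print(n,a,len(q),q.mean(0).round(1),np.round(r[0],1),np.round(r[1],1),round(r[2],1))
        continue
    q=blob((x,y),38,h-6,h+6)
    if len(q)<5: print(n,len(q));continue
    (cx,cy),rr=cv2.minEnclosingCircle(q[:,:2].astype(np.float32))
    # hex direction: width as function of angle
    th=np.radians(np.arange(0,60,2));pj=[np.mean([np.ptp(q[:,0]*np.cos(t+k*np.pi/3)+q[:,1]*np.sin(t+k*np.pi/3)) for k in range(3)]) for t in th]
    print(n,len(q),'c',round(cx,1),round(cy,1),'r',round(rr,1),'mean',q.mean(0).round(1),'minw',round(min(pj),1),'maxw',round(max(pj),1),'flatang',2*int(np.argmin(pj)))
for n,hs in (('red',1),('blue',1)):
    I=p.astype(int); m=(I[...,0]>2*I[...,1]+30)&(I[...,0]>2*I[...,2]+30) if n=='red' else (I[...,2]>1.4*I[...,0]+15)&(I[...,2]>1.2*I[...,1])
    m=m.astype(np.uint8);k,l,s,_=cv2.connectedComponentsWithStats(m);
    for i in range(1,k):
        if s[i,4]<2000: continue
        v,u=np.nonzero(l==i);q=atz('top',np.c_[u,v],13)[:,:2].astype(np.float32);r=cv2.minAreaRect(q);print(n,s[i],np.round(r[0],1),np.round(r[1],1),round(r[2],1),C[l==i].mean(0))
print('table',np.nanmedian(C[250:300,430:460,2]))
a=lambda c,r:cv2.resize(p[r-32:r+32,c-32:c+32],(256,256),interpolation=cv2.INTER_CUBIC)
save(np.vstack([np.hstack([a(237,310),a(395,165),a(398,234)]),np.hstack([a(251,160),a(394,311),a(500,272)])]),'crop0')
```

```text
steel 317 c 677.0 115.4 r 20.0 mean [676.3 114.9  39.7] minw 38.7 maxw 39.0 flatang 50
black 328 c 566.8 118.2 r 19.9 mean [566.7 117.8  39.8] minw 38.8 maxw 39.3 flatang 2
longn 398 c 447.1 125.7 r 18.1 mean [446.9 125.2  55.1] minw 32.1 maxw 35.4 flatang 32
jack 161 c 560.3 -9.6 r 11.0 mean [559.9  -9.6  55.2] minw 21.0 maxw 21.4 flatang 30
brass 340 c 439.8 -118.9 r 19.7 mean [ 439.6 -118.    39.7] minw 37.8 maxw 38.3 flatang 56
flange 291 c 679.1 -123.6 r 17.1 mean [ 678.5 -123.3   34.3] minw 29.8 maxw 33.0 flatang 52
purple 309 c 694.4 -37.1 r 17.1 mean [693.6 -37.3  34.2] minw 30.6 maxw 33.9 flatang 28
pinkf 315 c 679.6 -209.0 r 17.8 mean [ 678.9 -208.7   34.4] minw 30.8 maxw 34.4 flatang 30
pinkl 426 c 377.9 139.3 r 18.1 mean [377.9 139.1  55. ] minw 32.2 maxw 35.8 flatang 42
step 7 171 [ 554.4 -140.2   11.8] [ 562.9 -129. ] [51.9 30.4] 64.1
step 17 173 [ 559.8 -130.9   22.2] [ 565.7 -123.3] [39.1 30.5] 64.6
step 27 159 [ 565.3 -121.6   32.3] [ 568.3 -117.1] [25.9 30.1] 65.4
step 37 162 [ 570.8 -111.2   42.4] [ 571.3 -111.4] [12.8 30.3] 64.1
step 6 667 [ 562.4 -126.2   26.8] [ 562.8 -129. ] [52.  30.6] 64.7
red [ 126  205   50  143 6122] [486.3 272.7] [230.9  77.1] 3.3 [nan nan nan]
blue [ 468  223   66  101 4124] [ 503.8 -294.9] [155.2  77.5] 9.9 [nan nan nan]
table 0.3010750023961634
```

View pics/crop0.png

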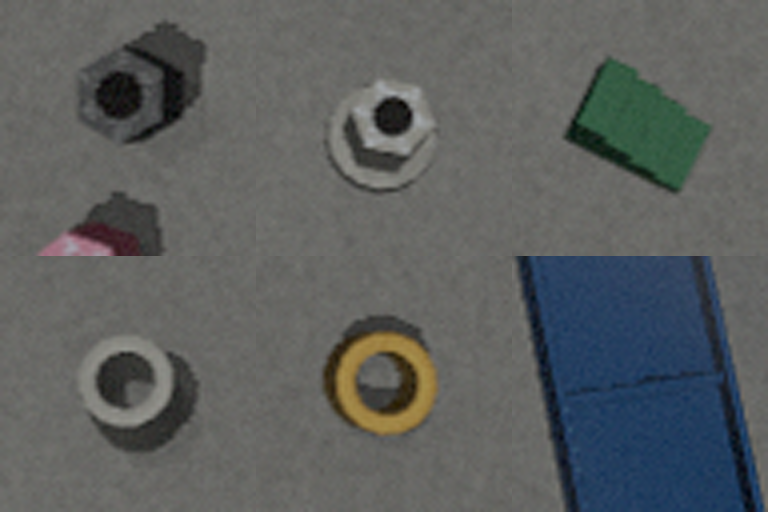

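Run:
```python
from h import *
z=np.load('top0.npz');p,d=z['p'],z['d'];C=cloud('top',d);C[d==0]=np.nan
for n,c in (('red',(486,273)),('blue',(504,-295))):
    m=(abs(C[...,0]-c[0])<135)&(abs(C[...,1]-c[1])<60)&(C[...,2]>10)&(C[...,2]<20)
    q=C[m]; r=cv2.minAreaRect(q[:,:2].astype(np.float32));print(n,m.sum(),np.round(r[0],1),np.round(r[1],1),round(r[2],2),q.mean(0).round(1),cv2.boxPoints(r).round().tolist())
    # PCA + percentile edges
    l=q[:,:2]-q[:,:2].mean(0);w,V=np.linalg.eigh(l.T@l);print(np.degrees(np.arctan2(V[1,1],V[0,1])).round(2))
    g=(abs(C[...,0]-c[0])<135)&(abs(C[...,1]-c[1])<60)&(C[...,2]>2.5)&(C[...,2]<20)
    r=cv2.minAreaRect(C[g][:,:2].astype(np.float32));print(np.round(r[0],1),np.round(r[1],1),round(r[2],2))
```

```text
red 1372 [485.7 273.4] [233.  76.] 3.05 [484.1 273.6  14.1] [[367.0, 305.0], [371.0, 229.0], [604.0, 242.0], [600.0, 318.0]]
-176.54
[486.  272.9] [267.1 118.9] 0.31
blue 995 [ 503.5 -296. ] [156.7  75.8] 9.85 [ 501.8 -296.4   14.2] [[420.0, -272.0], [433.0, -347.0], [587.0, -320.0], [574.0, -245.0]]
-170.03
[ 504.2 -294.7] [268.6 119.2] 0.07
```

Call:
send_rows --targets '[[[0, 0, 0.09, 0.2, -0.2, -0.06, -1], [0, 0, 0.09, 0.2, -0.2, -0.06, -1], [0, 0, 0, 0.2, -0.2, -0.06, -1], [0, 0, 0, 0.2, -0.2, -0.06, -1], [0, 0, 0, 0.2, -0.2, -0.06, -1], [0, 0, 0, 0.2, -0.2, -0.06, -1], [0, 0, 0, 0.15, -0.2, -0.06, -1], [0, 0, 0, 0.1, -0.2, -0.05, -1], [0, 0, 0, 0.05, -0.2, 0, -1], [0, 0, 0, 0.05, -0.2, 0, -1], [0, 0, 0, 0, -0.1, 0, -1], [0, 0, 0, 0, 0, 0, -1]]]' --grip_force 40

```text
time_s: 2.2
ee_pos: [413.1, 170.6, 130.3]
ee_rot: [-180.0, -0.0, -178.0]
force: [-0.4, -0.4, -0.4]
gripper_width: 91.5
gripper_force: 0.0
```

Call:
send_rows --targets '[[[0, 0, 0, 0.17, -0.225, 0, -1], [0, 0, 0, 0, 0, -0.1, -1], [0, 0, 0, 0, 0, -0.2, -1], [0, 0, 0, 0, 0, -0.15, -1], [0, 0, 0, 0, 0, -0.1, -1], [0, 0, 0, 0, 0, -0.03, -1], [0, 0, 0, 0, 0, 0, -1], [0, 0, 0, 0, 0, 0, 1], [0, 0, 0, 0, 0, 0, 1], [0, 0, 0, 0, 0, 0, 1], [0, 0, 0, 0, 0, 0, 1], [0, 0, 0, 0, 0, 0, 1]]]'

```text
time_s: 3.4
ee_pos: [443.5, 132.9, 14.7]
ee_rot: [180.0, 0.0, -177.8]
force: [1.0, 0.2, -1.0]
gripper_width: 54.2
gripper_force: 0.0
```

Call:
send_rows --targets '[[[0, 0, 0, 0.0175, -0.0365, 0, -0.2], [0, 0, 0, 0, 0, 0, -0.2], [0, 0, 0, 0, 0, 0, 1], [0, 0, 0, 0, 0, 0, 1], [0, 0, 0, 0, 0, 0, 1], [0, 0, 0, 0, 0, 0, 1], [0, 0, 0, 0, 0, 0, 1], [0, 0, 0, 0, 0, 0, 1], [0, 0, 0, 0, 0, 0, 1]]]'

```text
time_s: 4.3
ee_pos: [446.8, 125.6, 14.2]
ee_rot: [180.0, -0.0, -177.8]
force: [1.3, 0.6, -1.2]
gripper_width: 31.9
gripper_force: 40.0
```

Call:
send_rows --targets '[[[0, 0, 0, 0, 0, 0.1, 1], [0, 0, 0, 0, 0, 0.15, 1], [0, 0, 0, 0, 0, 0.15, 1], [0, 0, 0, -0.046, 0.18, 0, 1], [0, 0, 0, -0.046, 0.18, 0, 1], [0, 0, 0, -0.046, 0.18, 0, 1], [0, 0, 0, -0.046, 0.177, 0, 1], [0, 0, 0, 0, 0, -0.1, 1], [0, 0, 0, 0, 0, -0.15, 1], [0, 0, 0, 0, 0, -0.08, 1], [0, 0, 0, 0, 0, 0, 1], [0, 0, 0, 0, 0, 0, 1]]]'

```text
time_s: 5.5
ee_pos: [409.9, 268.8, 28.2]
ee_rot: [-180.0, -0.0, -177.8]
force: [0.3, 1.1, -3.7]
gripper_width: 31.8
gripper_force: 40.0
```

Call:
send_rows --targets '[[[0, 0, 0, 0, 0, -0.025, 1], [0, 0, 0, 0, 0, -0.022, 1], [0, 0, 0, 0, 0, 0, 1], [0, 0, 0, 0, 0, 0, -1], [0, 0, 0, 0, 0, 0, -1], [0, 0, 0, 0, 0, 0, -1], [0, 0, 0, 0, 0, 0, -1], [0, 0, 0, 0, 0, 0, -1], [0, 0, 0, 0, 0, 0.1, -1], [0, 0, 0, 0, 0, 0.2, -1], [0, 0, 0, 0, 0, 0.2, -1], [0, 0, 0, 0, 0, 0, -1]]]'

```text
time_s: 6.7
ee_pos: [413.2, 271.0, 123.9]
ee_rot: [179.7, 0.6, -177.8]
force: [0.4, 0.5, 0.1]
gripper_width: 91.3
gripper_force: 0.0
```

Call:
send_rows --targets '[[[0, 0, 0, 0.013, -0.19, 0, -1], [0, 0, 0, 0.013, -0.19, 0, -1], [0, 0, 0, 0.013, -0.19, 0, -1], [0, 0, 0, 0.013, -0.19, 0, -1], [0, 0, 0, 0.013, -0.19, 0, -1], [0, 0, 0, 0.013, -0.19, 0, -1], [0, 0, 0, 0.013, -0.19, 0, -1], [0, 0, 0, 0.013, -0.19, 0, -1], [0, 0, 0, 0.013, -0.19, 0, -1], [0, 0, 0, 0.013, -0.19, 0, -1], [0, 0, 0, 0, 0, 0, -1]]]'

```text
time_s: 7.8
ee_pos: [436.3, -114.6, 118.4]
ee_rot: [-179.9, 0.0, -178.0]
force: [0.5, 0.4, 0.1]
gripper_width: 91.4
gripper_force: 0.0
```

```bash
cat >> h.py <<'E'
def look(f,c,w=64):
    p,d=optics.grab_frame('top');C=cloud('top',d);C[d==0]=np.nan
    if c: save(cv2.resize(p[c[1]-w:c[1]+w,c[0]-w:c[0]+w],(512,512),interpolation=cv2.INTER_CUBIC),f)
    return p,C
def blob(C,c,r,lo,hi):
    m=(np.hypot(C[...,0]-c[0],C[...,1]-c[1])<r)&(C[...,2]>lo)&(C[...,2]<hi);q=C[m]
    if len(q)<5: return len(q)
    (x,y),rr=cv2.minEnclosingCircle(q[:,:2].astype(np.float32))
    A=np.c_[q[:,:2],np.ones(len(q))];k=np.linalg.lstsq(A,q[:,2],rcond=None)[0]
    return len(q),round(x,1),round(y,1),round(rr,1),q.mean(0).round(1),'slope',k[:2].round(3)
E
python3 -c "
from h import *
p,C=look('p1',(150,290))
print(blob(C,(410,269),34,45,75),blob(C,(440,-119),34,30,50));s=env.state();print(s['ee_pos'],s['ee_rot'],s['force'])"
```

```text
(486, 410.0, 268.4, 18.3, array([410.2, 266.4,  58. ]), 'slope', array([-0.02 ,  0.133])) (209, 438.3, -115.3, 18.9, array([ 438.5, -110.6,   39.4]), 'slope', array([ 0.01 , -0.009]))
[ 435.72703945 -112.59586669  118.2533662 ] [ 1.79977235e+02 -4.43822760e-02 -1.77987976e+02] [0.09379417 0.51385768 0.00370328]
```

View pics/p1.png

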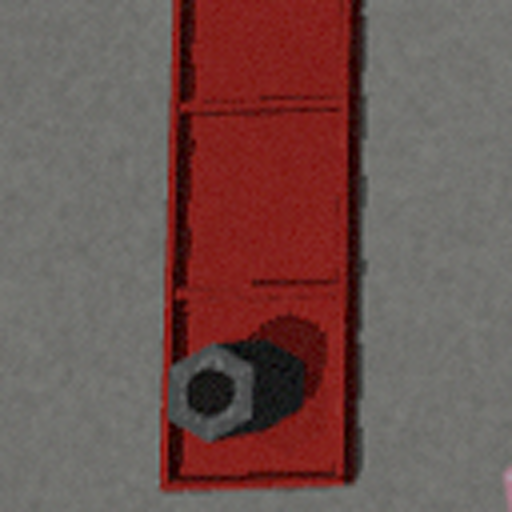

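The picture shows the long nut upright in the lower red compartment (crop 210,390), and the cloud puts it at (410,268.5). Next is the brass bush.

Call:
send_rows --targets '[[[0, 0, 0, 0.02, -0.03, -0.05, -1], [0, 0, 0, 0, 0, -0.15, -1], [0, 0, 0, 0, 0, -0.15, -1], [0, 0, 0, 0, 0, -0.12, -1], [0, 0, 0, 0, 0, -0.05, -1], [0, 0, 0, 0, 0, 0, -1], [0, 0, 0, 0, 0, 0, -1]]]'

```text
time_s: 8.55
ee_pos: [440.6, -116.7, 15.2]
ee_rot: [-180.0, 0.0, -177.7]
force: [-0.0, 0.3, 0.7]
gripper_width: 91.5
gripper_force: 0.0
```

Call:
send_rows --targets '[[[0, 0, 0, -0.004, -0.01, -0.005, 0], [0, 0, 0, 0, 0, 0, 1], [0, 0, 0, 0, 0, 0, 1], [0, 0, 0, 0, 0, 0, 1], [0, 0, 0, 0, 0, 0, 1], [0, 0, 0, 0, 0, 0, 1], [0, 0, 0, 0, 0, 0, 1], [0, 0, 0, 0, 0, 0, 1], [0, 0, 0, 0, 0, 0, 1], [0, 0, 0, 0, 0, 0, 1], [0, 0, 0, 0, 0, 0, 1]]]'

```text
time_s: 9.65
ee_pos: [439.2, -119.0, 13.9]
ee_rot: [180.0, -0.0, -177.8]
force: [1.0, 0.8, 0.5]
gripper_width: 39.2
gripper_force: 40.0
```

Call:
send_rows --targets '[[[0, 0, 0, 0, 0, 0.1, 1], [0, 0, 0, 0, 0, 0.15, 1], [0, 0, 0, 0, 0, 0.15, 1], [0, 0, 0, 0.026, 0.217, 0, 1], [0, 0, 0, 0.026, 0.217, 0, 1], [0, 0, 0, 0.026, 0.217, 0, 1], [0, 0, 0, 0.026, 0.217, 0, 1], [0, 0, 0, 0.026, 0.217, 0, 1], [0, 0, 0, 0.026, 0.217, 0, 1], [0, 0, 0, 0.026, 0.217, 0, 1], [0, 0, 0, 0.026, 0.217, 0, 1], [0, 0, 0, 0.026, 0.217, 0, 1]]]'

```text
time_s: 10.85
ee_pos: [485.4, 273.1, 93.1]
ee_rot: [-180.0, -0.1, -177.7]
force: [0.5, -0.0, -2.4]
gripper_width: 39.0
gripper_force: 40.0
```

Call:
send_rows --targets '[[[0, 0, 0, 0, 0, -0.1, 1], [0, 0, 0, 0, 0, -0.15, 1], [0, 0, 0, 0, 0, -0.08, 1], [0, 0, 0, 0, 0, 0, 1], [0, 0, 0, 0, 0, 0, 1]]]'

```text
time_s: 11.35
ee_pos: [485.9, 271.5, 27.6]
ee_rot: [-180.0, -0.0, -177.8]
force: [-0.4, 0.6, -2.3]
gripper_width: 39.0
gripper_force: 40.0
```

Call:
send_rows --targets '[[[0, 0, 0, 0, 0.005, -0.022, 1], [0, 0, 0, 0, 0, -0.022, 1], [0, 0, 0, 0, 0, 0, 1], [0, 0, 0, 0, 0, 0, 1], [0, 0, 0, 0, 0, 0, -1], [0, 0, 0, 0, 0, 0, -1], [0, 0, 0, 0, 0, 0, -1], [0, 0, 0, 0, 0, 0, -1], [0, 0, 0, 0, 0, 0.1, -1], [0, 0, 0, 0, 0, 0.2, -1], [0, 0, 0, 0, 0, 0.15, -1], [0, 0, 0, 0, 0, 0, -1]]]'

```text
time_s: 12.55
ee_pos: [488.8, 274.1, 113.6]
ee_rot: [179.8, 0.5, -177.8]
force: [0.8, 0.2, 0.3]
gripper_width: 90.9
gripper_force: 0.0
```

Call:
send_rows --targets '[[[0, 0, -0.0935, 0.0284, -0.1414, 0, -1], [0, 0, -0.0935, 0.0284, -0.1414, 0, -1], [0, 0, -0.0935, 0.0284, -0.1414, 0, -1], [0, 0, -0.0935, 0.0284, -0.1414, 0, -1], [0, 0, -0.0935, 0.0284, -0.1414, 0, -1], [0, 0, -0.0935, 0.0284, -0.1414, 0, -1], [0, 0, -0.0935, 0.0284, -0.1414, 0, -1], [0, 0, -0.0935, 0.0284, -0.1414, 0, -1], [0, 0, -0.0935, 0.0284, -0.1414, 0, -1], [0, 0, -0.0935, 0.0284, -0.1414, 0, -1], [0, 0, -0.0935, 0.0284, -0.1414, 0, -1], [0, 0, -0.0935, 0.0284, -0.1414, 0, -1]]]'

```text
time_s: 13.75
ee_pos: [553.8, -68.0, 108.3]
ee_rot: [-179.9, -0.0, 80.9]
force: [-0.7, -1.5, -0.6]
gripper_width: 91.3
gripper_force: 0.0
```

Call:
send_rows --targets '[[[0, 0, -0.0935, 0.0284, -0.1414, 0, -1], [0, 0, -0.0935, 0.0284, -0.1414, 0, -1], [0, 0, 0, 0, 0, 0, -1], [0, 0, 0, 0, 0, 0, -1]]]'

```text
time_s: 14.15
ee_pos: [564.9, -123.5, 108.2]
ee_rot: [-179.9, -0.0, 64.4]
force: [-0.5, 0.2, 0.5]
gripper_width: 91.2
gripper_force: 0.0
```

```bash
python3 -c "
from h import *
p,C=look('p2',None)
print(blob(C,(486,273),30,38,50));s=env.state();print(s['ee_pos'],s['ee_rot'],s['qpos'].round())"
```

```text
(356, 486.4, 272.1, 20.1, array([485.9, 271.4,  43.6]), 'slope', array([0.001, 0.004]))
[ 564.87290767 -122.88640003  108.36995082] [-1.79905107e+02 -3.06588940e-03  6.44811817e+01] [-13.  23.  98.   0.  59.  12.]
```

Call:
send_rows --targets '[[[0, 0, 0, 0.003, -0.003, -0.1, -1], [0, 0, 0, 0, 0, -0.15, -1], [0, 0, 0, 0, 0, -0.15, -1], [0, 0, 0, 0, 0, -0.07, -1], [0, 0, 0, 0, 0, 0, -1], [0, 0, 0, 0, 0, 0, -1]]]'

```text
time_s: 14.8
ee_pos: [566.3, -123.1, 15.3]
ee_rot: [180.0, -0.0, 64.5]
force: [0.1, -0.9, 0.2]
gripper_width: 91.0
gripper_force: 0.0
```

Call:
send_rows --targets '[[[0, 0, 0, 0, 0, 0, 1], [0, 0, 0, 0, 0, 0, 1], [0, 0, 0, 0, 0, 0, 1], [0, 0, 0, 0, 0, 0, 1], [0, 0, 0, 0, 0, 0, 1], [0, 0, 0, 0, 0, 0, 1], [0, 0, 0, 0, 0, 0, 1], [0, 0, 0, 0, 0, 0, 1], [0, 0, 0, 0, 0, 0, 1], [0, 0, 0, 0, 0, 0, 1], [0, 0, 0, 0, 0, 0, 1]]]'

```text
time_s: 15.9
ee_pos: [565.5, -123.8, 15.0]
ee_rot: [-179.9, 0.0, 64.4]
force: [-1.9, 0.9, 1.7]
gripper_width: 29.9
gripper_force: 40.0
```

Call:
send_rows --targets '[[[0, 0, 0, 0, 0, 0.1, 1], [0, 0, 0, 0, 0, 0.15, 1], [0, 0, 0, 0, 0, 0.2, 1], [0, 0, -0.068, 0.001, 0.2, 0, 1], [0, 0, -0.068, 0.001, 0.2, 0, 1], [0, 0, -0.068, 0.001, 0.2, 0, 1], [0, 0, -0.068, 0.001, 0.2, 0, 1], [0, 0, -0.068, 0.001, 0.2, 0, 1], [0, 0, -0.068, 0.001, 0.2, 0, 1], [0, 0, -0.068, 0.001, 0.2, 0, 1], [0, 0, -0.068, 0.001, 0.2, 0, 1], [0, 0, -0.068, 0.001, 0.2, 0, 1]]]'

```text
time_s: 17.1
ee_pos: [567.7, 237.6, 104.2]
ee_rot: [180.0, 0.0, 9.1]
force: [1.6, 0.0, -3.9]
gripper_width: 29.7
gripper_force: 40.0
```

Call:
send_rows --targets '[[[0, 0, -0.069, 0.003, 0.205, 0, 1], [0, 0, 0, 0, 0, 0, 1], [0, 0, 0, 0, 0, -0.15, 1], [0, 0, 0, 0, 0, -0.15, 1], [0, 0, 0, 0, 0, -0.08, 1], [0, 0, 0, 0, 0, 0, 1], [0, 0, 0, 0, 0, 0, 1]]]'

```text
time_s: 17.8
ee_pos: [568.8, 276.7, 28.9]
ee_rot: [180.0, 0.0, 3.1]
force: [0.0, 0.7, -3.1]
gripper_width: 29.7
gripper_force: 40.0
```

Call:
send_rows --targets '[[[0, 0, 0, 0, 0, -0.022, 1], [0, 0, 0, 0, 0, -0.023, 1], [0, 0, 0, 0, 0, 0, 1], [0, 0, 0, 0, 0, 0, 1], [0, 0, 0, 0, 0, 0, -1], [0, 0, 0, 0, 0, 0, -1], [0, 0, 0, 0, 0, 0, -1], [0, 0, 0, 0, 0, 0, -1], [0, 0, 0, 0, 0, 0.1, -1], [0, 0, 0, 0, 0, 0.2, -1], [0, 0, 0, 0, 0, 0.15, -1], [0, 0, 0, 0, 0, 0, -1]]]'

```text
time_s: 19.0
ee_pos: [571.5, 278.4, 115.4]
ee_rot: [-179.8, -0.6, 3.1]
force: [0.6, 1.1, 0.2]
gripper_width: 90.2
gripper_force: 0.0
```

Call:
send_rows --targets '[[[0, 0, 0, 0.108, -0.162, 0, -1], [0, 0, 0, 0.108, -0.162, 0, -1], [0, 0, 0, 0.108, -0.162, 0, -1], [0, 0, 0, 0.108, -0.162, 0, -1], [0, 0, 0, 0.108, -0.162, 0, -1], [0, 0, 0, 0, 0, 0, -1], [0, 0, 0, 0, 0, 0, -1]]]'

```text
time_s: 19.7
ee_pos: [676.3, 114.2, 109.0]
ee_rot: [-180.0, 0.1, 3.0]
force: [-0.5, 0.4, -0.2]
gripper_width: 91.3
gripper_force: 0.0
```

```bash
python3 -c "
from h import *
p,C=look('p3',(150,280),80)
print(blob(C,(486,273),30,38,50),blob(C,(410,269),30,50,66),blob(C,(568,277),32,13,50),blob(C,(582,278),30,42,50));s=env.state();print(s['ee_pos'],s['ee_rot'],s['qpos'].round())"
```

```text
0 0 0 0
[675.81277668 115.17869383 109.19902406] [-1.79984408e+02  1.02733098e-01  3.11473553e+00] [ 9. 32. 82.  0. 66. 96.]
```

View pics/p3.png

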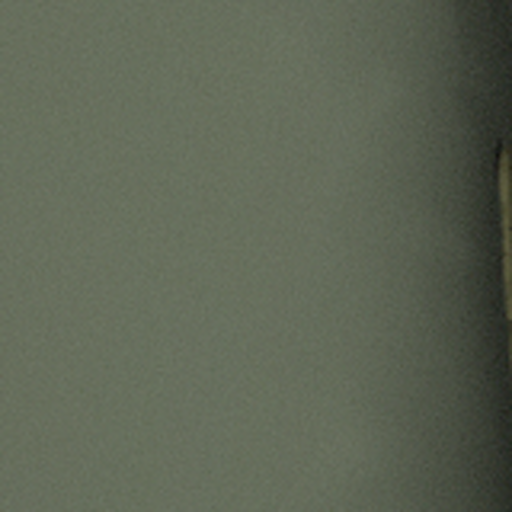

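The arm hides the red tray here. I'll grip the steel bush and check the red tray before placing it.

Call:
send_rows --targets '[[[0, 0, 0, 0.005, 0, -0.1, -1], [0, 0, 0, 0, 0, -0.15, -1], [0, 0, 0, 0, 0, -0.15, -1], [0, 0, 0, 0, 0, -0.073, -1], [0, 0, 0, 0, 0, 0, -1], [0, 0, 0, 0, 0, 0, -1]]]'

```text
time_s: 20.35
ee_pos: [678.0, 115.8, 16.3]
ee_rot: [-180.0, -0.1, 3.2]
force: [-0.2, -0.7, 1.0]
gripper_width: 91.1
gripper_force: 0.0
```

Call:
send_rows --targets '[[[0, 0, 0, 0, 0, 0, 1], [0, 0, 0, 0, 0, 0, 1], [0, 0, 0, 0, 0, 0, 1], [0, 0, 0, 0, 0, 0, 1], [0, 0, 0, 0, 0, 0, 1], [0, 0, 0, 0, 0, 0, 1], [0, 0, 0, 0, 0, 0, 1], [0, 0, 0, 0, 0, 0, 1], [0, 0, 0, 0, 0, 0, 1], [0, 0, 0, 0, 0, 0, 1]]]'

```text
time_s: 21.35
ee_pos: [677.5, 115.1, 15.5]
ee_rot: [180.0, -0.0, 3.1]
force: [0.0, -0.9, 0.5]
gripper_width: 39.4
gripper_force: 40.0
```

Call:
send_rows --targets '[[[0, 0, 0, 0, 0, 0.1, 1], [0, 0, 0, 0, 0, 0.15, 1], [0, 0, 0, 0, 0, 0.2, 1], [0, 0, 0.0075, -0.068, -0.202, 0, 1], [0, 0, 0.0075, -0.068, -0.202, 0, 1], [0, 0, 0.0075, -0.068, -0.202, 0, 1], [0, 0, 0.0075, -0.068, -0.202, 0, 1], [0, 0, 0.0075, -0.068, -0.202, 0, 1], [0, 0, 0.0075, -0.068, -0.202, 0, 1], [0, 0, 0.0075, -0.068, -0.202, 0, 1], [0, 0, 0.0075, -0.068, -0.202, 0, 1], [0, 0, 0.0075, -0.068, -0.202, 0, 1]]]'

```text
time_s: 22.55
ee_pos: [553.9, -250.0, 104.9]
ee_rot: [-180.0, 0.1, 9.2]
force: [0.8, -0.3, -2.3]
gripper_width: 39.9
gripper_force: 40.0
```

Call:
send_rows --targets '[[[0, 0, 0.0075, -0.068, -0.202, 0, 1], [0, 0, 0, 0, 0, 0, 1], [0, 0, 0, 0, 0, 0, 1]]]'

```text
time_s: 22.85
ee_pos: [540.6, -289.6, 104.8]
ee_rot: [-179.9, 0.1, 9.7]
force: [0.5, -0.2, -2.4]
gripper_width: 39.6
gripper_force: 40.0
```

```bash
python3 -c "
from h import *
p,C=look('p4',(150,280),80)
print(blob(C,(486,273),30,38,50),blob(C,(410,269),30,50,66),blob(C,(568,277),32,20,50),blob(C,(582,278),30,42,50));s=env.state();print(s['ee_pos'],s['ee_rot'],s['qpos'].round())"
```

```text
(360, 486.3, 272.1, 20.2, array([485.9, 271.2,  43.4]), 'slope', array([0.001, 0.01 ])) (454, 409.7, 268.5, 18.4, array([410. , 267.2,  58.7]), 'slope', array([-0.005,  0.068])) (581, 570.3, 277.1, 24.6, array([571. , 274.8,  35.3]), 'slope', array([0.583, 0.216])) (164, 582.8, 277.5, 15.8, array([582.9, 277. ,  45.9]), 'slope', array([-0.012,  0.007]))
[ 541.0411417  -288.64968272  104.85946981] [-1.79930641e+02  5.06003317e-02  9.83819034e+00] [-29.  27.  93.   0.  60.  51.]
```

View pics/p4.png

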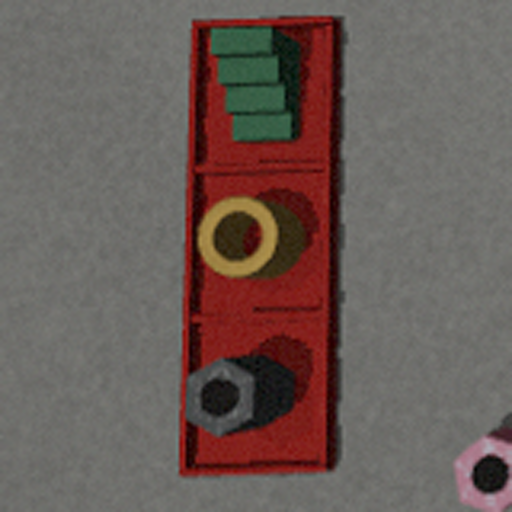

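The red kit is complete: block (crop 250,85), brass bush (238,237) and long nut (220,397) each stand upright in their own compartment. Placing the steel bush now.

Call:
send_rows --targets '[[[0, 0, 0, 0, 0, -0.15, 1], [0, 0, 0, 0, 0, -0.15, 1], [0, 0, 0, 0, 0, -0.08, 1], [0, 0, 0, 0, 0, -0.02, 1], [0, 0, 0, 0, 0, 0, 1], [0, 0, 0, 0, 0, 0, 1]]]'

```text
time_s: 23.5
ee_pos: [542.6, -288.8, 26.5]
ee_rot: [179.9, -0.1, 9.9]
force: [-0.2, 1.0, -2.3]
gripper_width: 39.5
gripper_force: 40.0
```

Call:
send_rows --targets '[[[0, 0, 0, 0, 0, -0.016, 1], [0, 0, 0, 0, 0, -0.014, 1], [0, 0, 0, 0, 0, 0, 1], [0, 0, 0, 0, 0, 0, 1], [0, 0, 0, 0, 0, 0, -1], [0, 0, 0, 0, 0, 0, -1], [0, 0, 0, 0, 0, 0, -1], [0, 0, 0, 0, 0, 0, -1], [0, 0, 0, 0, 0, 0.1, -1], [0, 0, 0, 0, 0, 0.2, -1], [0, 0, 0, 0, 0, 0.15, -1], [0, 0, 0, 0, 0, 0, -1]]]'

```text
time_s: 24.7
ee_pos: [544.4, -290.5, 114.5]
ee_rot: [179.6, -0.5, 9.9]
force: [0.2, -0.1, -0.2]
gripper_width: 91.0
gripper_force: 0.0
```

Call:
send_rows --targets '[[[0, 0, 0.089, 0.076, 0.092, 0, -1], [0, 0, 0.089, 0.076, 0.092, 0, -1], [0, 0, 0.089, 0.076, 0.092, 0, -1], [0, 0, 0.089, 0.076, 0.092, 0, -1], [0, 0, 0.089, 0.076, 0.092, 0, -1], [0, 0, 0.089, 0.076, 0.092, 0, -1], [0, 0, 0.089, 0.076, 0.092, 0, -1], [0, 0, 0.089, 0.076, 0.092, 0, -1], [0, 0, 0.089, 0.076, 0.092, 0, -1], [0, 0, 0, 0, 0, 0, -1], [0, 0, 0, 0, 0, 0, -1]]]'

```text
time_s: 25.8
ee_pos: [677.8, -123.2, 108.5]
ee_rot: [-179.9, 0.0, 81.9]
force: [-0.7, 0.3, 1.1]
gripper_width: 91.4
gripper_force: 0.0
```

```bash
python3 -c "
from h import *
p,C=look('p5',None)
print(blob(C,(541,-289),30,38,50));s=env.state();print(s['ee_pos'],s['ee_rot'])"
```

```text
0
[ 677.50291173 -123.76599973  108.71395059] [-1.79908581e+02  2.82270574e-02  8.18928267e+01]
```

Call:
send_rows --targets '[[[0, 0, 0, 0.006, 0.002, -0.1, -1], [0, 0, 0, 0, 0, -0.15, -1], [0, 0, 0, 0, 0, -0.15, -1], [0, 0, 0, 0, 0, -0.075, -1], [0, 0, 0, 0, 0, 0, -1], [0, 0, 0, 0, 0, 0, -1]]]'

```text
time_s: 26.45
ee_pos: [680.0, -123.6, 15.3]
ee_rot: [179.9, 0.0, 81.9]
force: [-0.5, -0.1, 0.1]
gripper_width: 91.1
gripper_force: 0.0
```

Call:
send_rows --targets '[[[0, 0, 0, 0, 0, 0, 1], [0, 0, 0, 0, 0, 0, 1], [0, 0, 0, 0, 0, 0, 1], [0, 0, 0, 0, 0, 0, 1], [0, 0, 0, 0, 0, 0, 1], [0, 0, 0, 0, 0, 0, 1], [0, 0, 0, 0, 0, 0, 1], [0, 0, 0, 0, 0, 0, 1], [0, 0, 0, 0, 0, 0, 1], [0, 0, 0, 0, 0, 0, 1], [0, 0, 0, 0, 0, 0, 1]]]'

```text
time_s: 27.55
ee_pos: [679.3, -123.0, 14.4]
ee_rot: [-180.0, 0.0, 82.0]
force: [0.3, -0.6, 0.1]
gripper_width: 29.7
gripper_force: 40.0
```

Call:
send_rows --targets '[[[0, 0, 0, 0, 0, 0.1, 1], [0, 0, 0, 0, 0, 0.15, 1], [0, 0, 0, 0, 0, 0.2, 1], [0, 0, -0.089, -0.1185, -0.0995, 0, 1], [0, 0, -0.089, -0.1185, -0.0995, 0, 1], [0, 0, -0.089, -0.1185, -0.0995, 0, 1], [0, 0, -0.089, -0.1185, -0.0995, 0, 1], [0, 0, -0.089, -0.1185, -0.0995, 0, 1], [0, 0, -0.089, -0.1185, -0.0995, 0, 1], [0, 0, -0.089, -0.1185, -0.0995, 0, 1], [0, 0, -0.089, -0.1185, -0.0995, 0, 1], [0, 0, -0.089, -0.1185, -0.0995, 0, 1]]]'

```text
time_s: 28.75
ee_pos: [465.1, -302.6, 104.2]
ee_rot: [-180.0, 0.0, 9.6]
force: [-0.3, 0.9, -2.9]
gripper_width: 29.9
gripper_force: 40.0
```

Call:
send_rows --targets '[[[0, 0, 0, 0, 0, 0, 1], [0, 0, 0, 0, 0, 0, 1]]]'

```text
time_s: 28.95
ee_pos: [466.0, -302.4, 104.4]
ee_rot: [-180.0, -0.0, 9.9]
force: [0.8, -0.7, -1.1]
gripper_width: 29.6
gripper_force: 40.0
```

```bash
python3 -c "
from h import *
p,d=optics.grab_frame('side');save(cv2.resize(p[300:420,230:390],(800,600)),'p6')
s=env.state();print(s['ee_pos'],s['ee_rot'],s['gripper_width'])"
```

```text
[ 466.53289172 -301.96309533  104.41773501] [-1.79999252e+02 -3.33599475e-02  9.91638469e+00] 29.599287914818603
```

View pics/p6.png

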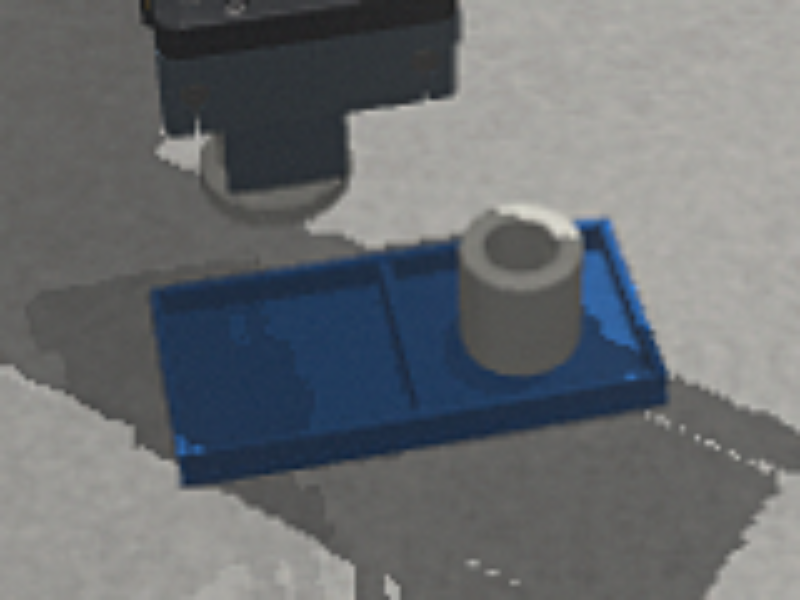

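The steel bush stands in the right-hand blue compartment (crop 520,290), and the nut hangs level over the left one (275,190). Lowering it.

Call:
send_rows --targets '[[[0, 0, 0, 0, 0, -0.15, 1], [0, 0, 0, 0, 0, -0.15, 1], [0, 0, 0, 0, 0, -0.08, 1], [0, 0, 0, 0, 0, -0.02, 1], [0, 0, 0, 0, 0, 0, 1], [0, 0, 0, 0, 0, 0, 1]]]'

```text
time_s: 29.6
ee_pos: [467.4, -302.3, 25.4]
ee_rot: [179.9, -0.1, 9.9]
force: [0.2, -1.0, -0.9]
gripper_width: 29.6
gripper_force: 40.0
```

Call:
send_rows --targets '[[[0, 0, 0, 0, 0, -0.016, 1], [0, 0, 0, 0, 0, -0.014, 1], [0, 0, 0, 0, 0, 0, 1], [0, 0, 0, 0, 0, 0, 1], [0, 0, 0, 0, 0, 0, -1], [0, 0, 0, 0, 0, 0, -1], [0, 0, 0, 0, 0, 0, -1], [0, 0, 0, 0, 0, 0, -1], [0, 0, 0, 0, 0, 0.1, -1], [0, 0, 0, 0, 0, 0.2, -1], [0, 0, 0, 0, 0, 0.2, -1], [0, 0, 0, 0, 0, 0.1, -1]]]'

```text
time_s: 30.8
ee_pos: [467.6, -303.0, 142.1]
ee_rot: [179.8, -0.2, 9.9]
force: [-0.5, -0.5, 0.6]
gripper_width: 89.7
gripper_force: 0.0
```

Call:
send_rows --targets '[[[0, 0, 0, -0.1, 0.2, 0, -1], [0, 0, 0, -0.1, 0.2, 0, -1], [0, 0, 0, -0.1, 0.2, 0, -1], [0, 0, 0, -0.1, 0.2, 0, -1], [0, 0, 0, 0, 0.2, 0, -1], [0, 0, 0, 0, 0.2, 0, -1], [0, 0, 0, 0, 0.2, 0, -1], [0, 0, 0, 0, 0, 0, -1], [0, 0, 0, 0, 0, 0, -1], [0, 0, 0, 0, 0, 0, -1]]]'

```text
time_s: 31.8
ee_pos: [386.4, -22.7, 138.6]
ee_rot: [180.0, -0.0, 9.9]
force: [-0.7, 0.2, 0.2]
gripper_width: 91.2
gripper_force: 0.0
```

```bash
python3 -c "
from h import *
p,C=look('p7',None);save(p,'p7')
print(blob(C,(541,-289),30,38,50),blob(C,(466,-302),30,30,45),blob(C,(486,273),30,38,50),blob(C,(567,118),30,34,45),blob(C,(560,-10),30,50,60))"
```

```text
(367, 541.2, -288.7, 20.7, array([ 541.2, -287.5,   43.6]), 'slope', array([ 0.012, -0.021])) (369, 467.1, -301.9, 17.3, array([ 466.6, -300.5,   37.9]), 'slope', array([ 0.004, -0.064])) (356, 486.5, 271.9, 20.1, array([485.9, 271.2,  43.5]), 'slope', array([0.006, 0.015])) (326, 567.4, 117.8, 20.5, array([566.6, 117.8,  39.8]), 'slope', array([0.006, 0.005])) (160, 560.3, -9.7, 11.0, array([559.9,  -9.6,  55.1]), 'slope', array([ 0.005, -0.002]))
```

View pics/p7.png

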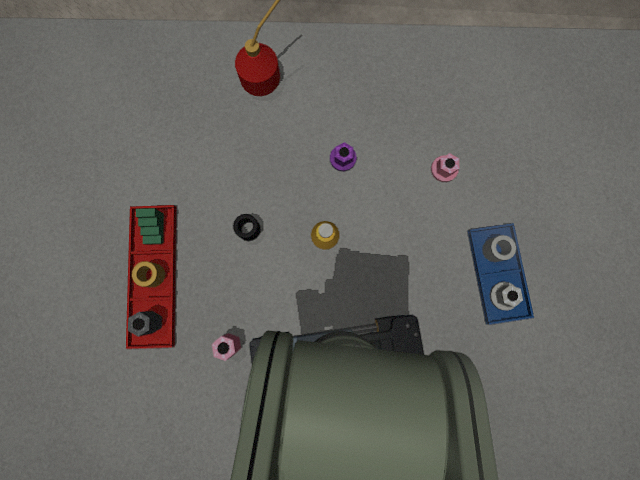

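All five parts stand in their compartments: red tray at (148,225), (145,273) and (140,323); blue tray at (503,247) and (510,295). The black bush and the jack have not moved, and the arm is clear.

```bash
python3 -c "
from workcell import env
print(env.job_done())"
```

```text
the job is handed in; nothing more can be done
None
```

Both kits are made up and the job is handed in: all five parts stand upright in their own compartments, the red kit was finished first, and the black bush and jack have not moved; the judge returned no verdict.

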